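# Hold the slide rack over the drain dish

### The arm

A 6-joint arm with a two-finger parallel gripper is mounted at the origin on a cart in front of the work surface, level with it; the furniture and walls round the work are solid. World frame = base frame: x ahead of the robot, y to its left, z up, the work surface at z = 0. Lengths are in m, angles in rad, forces in N, time in s.
With the tool pointing down it reaches from about 0.35 to 0.925 m from the base axis. Payload 6.4 kg.
Tool frame: the origin (TCP) lies midway between the tips of the shut fingers; the grasp point (between the pads) lies 19 mm behind it (arm.pinch_z is the distance from the TCP to the grasp point, in m); z points along the fingers, y is the direction in which the jaws open and shut (so a half turn about z gives the same grasp; the last joint's range is limited). The gripper opens to 85 mm and grips with 20 to 120 N. Pads are 22 mm wide; open, the fingers measure 114 mm over their backs; the gripper's body (76 mm by 85 mm) begins 54 mm behind the grasp point. The pads swing forward as they close: fully open they stand 13 mm farther back than shut.
Start: joints at [1.1, 0.245, 1.558, -0, 1.339, -0.174], TCP at [0.19, 0.622, 0.231] pointing down, gripper open.
Joint ranges: [-3.13, 3.13], [-1.02, 2.26], [0.13, 2.54], [-0.95, 4.09], [0.21, 2.88], [-2.74, 2.74]. Speed limits (rad/s): [2.57, 2.57, 3.14, 3.14, 3.14, 3.14].

### API

Orientations are given as a unit quaternion [w, x, y, z].
In Python, from workcell import arm gives the robot as it stands. The module is installed in compiled form; this text tells all that it offers.
- The arm moves only by the shell command python3 -m crank 'ROWS' [FORCE]. ROWS is JSON, a list of rows, each an object of numbers: "dx", "dy", "dz": the shift along the tool's x, y, z in m; "ax", "ay", "az": the turn, a rotation vector about the tool's x, y, z in rad; "claw": the closure in counts, from 0 (fully open) to 255 (shut). A call has 1 to 10 rows; each row is the pose to reach, as a shift and turn from the pose commanded when the call began, along the tool's axes at that moment; what a row does not reach only later rows make up. A row lasts 1/10 s, in which the tool goes at most 50 mm and 8.59 degrees, less where a joint would pass 70% of its speed; a pose out of reach is approached as far as the arm can. A call with a gripper value outside its range is refused whole. The fingers move at their own pace and stop on an object; FORCE is the grip in N (left out, the last holds). Time passes only in rows, so rows that repeat a pose let the fingers close. It gives the time, the measured TCP pose, the force and the opening at its end, in the units of the state.
- arm.get_state(): the state, without advancing time (a new reading comes with each control period).
- arm.grab_frame(name): name is "side" or "top"; returns (picture, depth): 384x512x3 uint8, red, green, blue; 384x512 float32, m along the optical axis (not along the pixel's ray), 0 where there is no reading.
- arm.get_calibration(name): a dict with "fov_y" (degrees; the focal length in pixels is half the picture's height over the tangent of half this angle, whatever the lens; pixels are square), "cx", "cy" (the principal point, pixels), "rvec" (rotation vector, rad) and "tvec" (3), from world to camera coordinates, as OpenCV has them. Camera axes: x right, y down, z forward; pixel columns grow to the right and rows downward; lengths in m; the calibration is good to about 2 mm. A picture is of the moment at which its call begins. get_calibration takes no time and is no camera call.
- arm.hand_in(): hands the job in, once; it reports no verdict.
The state is a dict: "clock": time; "qpos": joint angles; "joint_vel": joint speeds; "joint_torque": joint torques, N m; "tool_pos": TCP position; "tcp_rot": TCP orientation; "contact_force": force on the tool from outside, world axes, zero at the start; "moment": the same for the moment, N m; "grip_width": finger opening in m.
Only numpy, scipy, OpenCV 4.12 (cv2) and the standard library are available. Lean on these libraries where they do the work, as an engineer would, in place of code of your own. Each camera call takes 0.05 s, during which the arm holds its last target.

### The job

The rack of stained glass slides in the open white dish has to drip off before the next bath: swing its leaning handle upright, lift the rack gently straight out by the handle, and carry it level over the things in between to the empty green dish. Finish holding it there, hanging level and still just above the green dish (its underside one to three centimetres over the rim), square with the dish and centred over its opening so that every slide drips into it, without touching the dish. Do not let the rack knock against anything, and leave the dishes and everything else where they stand.

Things in the scene. Friction and masses are not known exactly. Their poses are not given: they have to be found in the camera images.
- slide_rack: steel slide rack, 82 (its x) x 84 mm (its y; 93 over the handle's arms), 38 high, with twelve glass slides on edge, 0.3 kg. Origin: centre of its underside, z up. Starts in the white dish, square with it. Its swing handle turns about an axis along y, 36 mm above the origin; upright, the bar's centre is 101 mm above the underside. Half a turn makes no difference. Over 0.45 rad tilt spills slides
- handle (a joint): swing handle's angle, rad: 0 upright, positive: bar leans to the rack's +x; starts at 0.40 to 0.65, stops at +-0.9. Slight friction keeps it where it is left. The bar can be led along its arc between loosely closed fingers (about 20 mm open), turning as it goes; gripped tightly it keeps its angle to the fingers, and the rack hangs almost level from the hinge
- handle_bar (a point): centre of the handle's round black grip bar, 10 mm in diameter, 60 mm long, parallel to the rack's y and 65 mm from the hinge axis; this point's y runs along the bar, its z points away from the hinge
- white_dish: open white plastic staining dish holding the rack: 100 (its x) x 114 mm (its y), 60 mm high, walls 3, floor 4 mm; rim bead and two ears widen it to 108 x 138 mm. The rack has about 6 mm to spare all round. Loose, 0.7 kg. Origin: centre of its underside, z up
- green_dish: open, empty green plastic staining dish, the target: same shape and size as the white one (opening 94 mm along its x, 108 mm along its y; rim 60 mm above the origin). Loose, 0.5 kg. Origin: centre of its underside, z up. White and green dish may stand left or right
- blue_dish: blue plastic staining dish with its blue lid on, 110 x 138 mm, 82 mm high to the top of the lid's grip, stands between the other two; loose bystander. Origin: centre of its underside
- reagent_bottle: cream reagent bottle with red cap, 60 mm in diameter, 140 mm high, stands between the white and the green dish behind the blue dish; loose bystander. Origin: centre of its underside
- slide_case: dark green slide case, 99 x 168 x 30 mm, lying farther back; loose bystander. Origin: centre of its underside
- stir_bar_box: small white tin, 43 x 63 x 16 mm, lying farther back; loose bystander. Origin: centre of its underside
Things that resemble listed ones, but are neither listed nor needed, are in the scene too. Leave any orange look-alike of the slide_rack alone.

How it is judged:
By the outcome, as a careful person would: the job done as asked, in the order asked, and still so for the second after the job is handed in, while the arm keeps its last pose, push and grip.
It also fails if it takes over 50 s, if anything falls off the work surface, if the arm or the gripper's body presses on something with over 40 N, if the wrist force passes 120 N, or if a joint passes its speed limit or range.

## Working session

There is one attempt and no reset: what is moved stays moved. The work goes in short steps, Python scripts to look and compute and a shell command to move; the robot and the scene stay as the last step left them, time stands still between calls to the robot, and variables do not carry over. Pictures are saved under pics/ and viewed, and the job is handed in when it is done.

```bash
mkdir -p pics
python3 - <<'E'
from workcell import arm
import cv2,numpy as np,json
print(arm.get_state(), arm.pinch_z)
for n in("side","top"):
    p,d=arm.grab_frame(n); cv2.imwrite(f"pics/{n}0.png",p[:,:,::-1]); np.savez(f"{n}0.npz",p=p,d=d)
    print(n,arm.get_calibration(n))
E
```

```text
{'clock': 0.0, 'qpos': array([ 1.09992239e+00,  2.45880834e-01,  1.55902456e+00,  6.67739720e-06,
        1.33868803e+00, -1.74107354e-01]), 'joint_vel': array([-0.0003322 ,  0.00077975, -0.00113148,  0.00083061, -0.00079372,
        0.00052694]), 'joint_torque': array([-2.66544041e-03, -4.29511213e+01, -3.26124036e+01, -3.45566550e-04,
        5.56959872e-03, -5.48557935e-06]), 'tool_pos': array([0.18981792, 0.62107925, 0.23013195]), 'tcp_rot': array([-3.20133850e-04,  1.47840070e-01,  9.89010775e-01, -9.47787943e-04]), 'contact_force': array([0.47047119, 0.19154532, 0.4081715 ]), 'moment': array([-0.01909193,  0.00984577, -0.03807454]), 'grip_width': 0.0853679828257487} 0.0187
side {'fov_y': 47.57197153533647, 'cx': 260.1023790965794, 'cy': 197.0316882017085, 'rvec': array([ 2.00224674, -0.4770934 ,  0.32113834]), 'tvec': array([-0.48977238,  0.17795436,  0.92890439])}
top {'fov_y': 54.920952166320966, 'cx': 256.47310467222115, 'cy': 190.5278024303024, 'rvec': array([ 2.07595157, -2.14213034,  0.17253791]), 'tvec': array([0.02725723, 0.55115564, 0.98228433])}
```

View pics/side0.png

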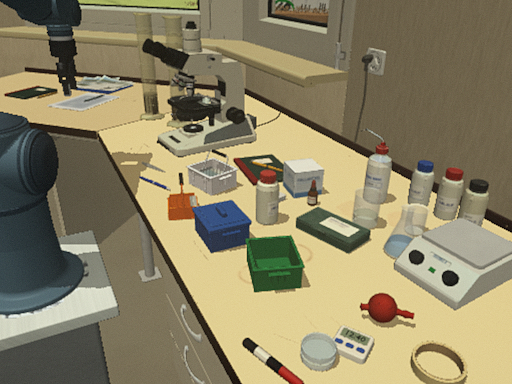

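View pics/top0.png

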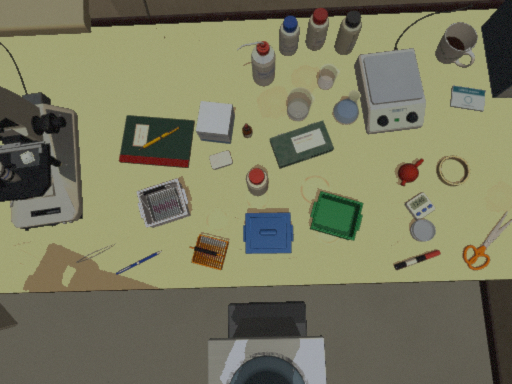

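```bash
cat > h.py <<'E'
import numpy as np,cv2
from workcell import arm
def cal(n):
    c=arm.get_calibration(n); f=192/np.tan(np.radians(c['fov_y']/2))
    R=cv2.Rodrigues(np.array(c['rvec']))[0]; t=np.array(c['tvec'])
    K=np.array([[f,0,c['cx']],[0,f,c['cy']],[0,0,1]]); return K,R,t
def ray(n,uv):
    K,R,t=cal(n); uv=np.atleast_2d(uv).astype(float)
    d=np.c_[uv,np.ones(len(uv))]@np.linalg.inv(K).T@R
    return -R.T@t,d
def onz(n,uv,z):
    o,d=ray(n,uv); return o+d*((z-o[2])/d[:,2])[:,None]
def cloud(n,d):
    K,R,t=cal(n); v,u=np.mgrid[:d.shape[0],:d.shape[1]]
    P=np.stack([(u-K[0,2])/K[0,0]*d,(v-K[1,2])/K[1,1]*d,d],-1)
    return (P-t)@R
def proj(n,X):
    K,R,t=cal(n); X=np.atleast_2d(X); p=(X@R.T+t)@K.T; return p[:,:2]/p[:,2:]
def tri(us,ut):
    o1,d1=ray('side',us);o2,d2=ray('top',ut);d1=d1[0];d2=d2[0]
    A=np.c_[d1,-d2]; s=np.linalg.lstsq(A,o2-o1,rcond=None)[0]
    a=o1+s[0]*d1;b=o2+s[1]*d2; return (a+b)/2,np.linalg.norm(a-b)
E
python3 - <<'E'
import cv2
s=cv2.imread('pics/side0.png');t=cv2.imread('pics/top0.png')
a=cv2.resize(s[140:220,160:260],None,fx=5,fy=5,interpolation=2)
b=cv2.resize(t[160:240,120:220],None,fx=5,fy=5,interpolation=2)
cv2.imwrite('pics/c_side.png',a);cv2.imwrite('pics/c_top.png',b)
cv2.imwrite('pics/g_top.png',cv2.resize(t[170:260,290:390],None,fx=5,fy=5,interpolation=2))
from h import *
for n in('side','top'):
    d=np.load(n+'0.npz')['d']; c=cloud(n,d)
    for uv in ([(163,203),(211,251),(337,215),(268,233),(257,180),(300,300),(100,250)] if n=='top' else [(213,176),(275,262),(222,225),(266,200),(300,300)]):
        print(n,uv,c[uv[1],uv[0]].round(3))
E
```

```text
side (213, 176) [0.527 0.266 0.035]
side (275, 262) [ 0.5   -0.174  0.004]
side (222, 225) [ 0.416 -0.064  0.065]
side (266, 200) [ 0.56  -0.015  0.076]
side (300, 300) [ 0.485 -0.307 -0.001]
top (163, 203) [0.53  0.281 0.025]
top (211, 251) [0.387 0.131 0.104]
top (337, 215) [ 0.481 -0.219  0.005]
top (268, 233) [ 0.43  -0.018  0.084]
top (257, 180) [0.562 0.006 0.14 ]
top (300, 300) [ 0.166 -0.167 -0.816]
top (100, 250) [ 0.402  0.469 -0.   ]
```

View pics/c_side.png

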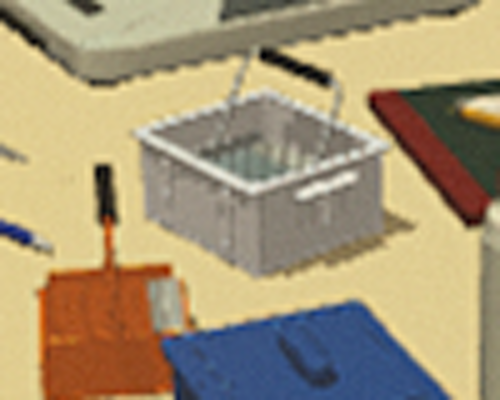

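View pics/c_top.png

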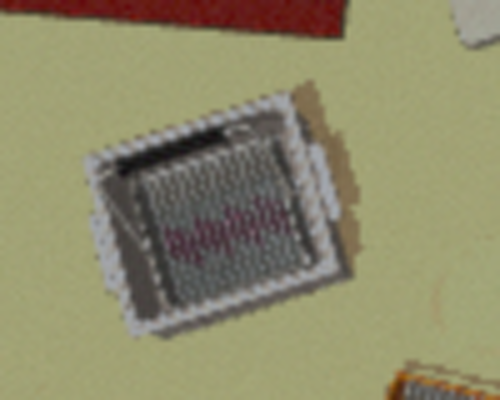

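View pics/g_top.png

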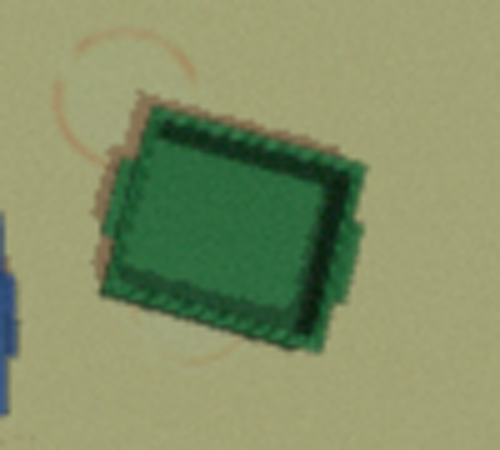

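Candidates for the rack: the steel one in the white dish, top (163,203) / side (213,176), and the orange look-alike, top (211,251) / side (181,205). The crop shows the white dish with purple-stained slides and a leaning black bar, so I choose that one. The green dish is at top (337,215). Now I measure.

```bash
cat > m.py <<'E'
from h import *
D={n:np.load(n+'0.npz') for n in('side','top')}
def rim(name,uvbox,mask):
    # outline in top view -> rim plane
    x0,y0,x1,y1=uvbox; m=np.zeros((384,512),np.uint8); m[y0:y1,x0:x1]=mask[y0:y1,x0:x1]
    return m
for nm,c0 in (('white',(0.53,0.281)),('green',(0.481,-0.219)),('blue',(0.43,-.018))):
  for n in('top','side'):
    c=cloud(n,D[n]['d']); z0,z1=(.052,.068) if nm!='blue' else (.04,.1)
    ok=(np.hypot(c[...,0]-c0[0],c[...,1]-c0[1])<.1)&(c[...,2]>z0)&(c[...,2]<z1)
    P=c[ok]; r=cv2.minAreaRect(P[:,:2].astype(np.float32))
    print(nm,n,len(P),np.round(r[0],4),np.round(r[1],4),round(r[2],2),'z med',np.median(P[:,2]).round(4))
for n,box in (('top',(135,175,175,200)),('side',(205,145,232,162))):
    p=D[n]['p']; x0,y0,x1,y1=box; s=p[y0:y1,x0:x1].max(2)<70
    k,l,st,ce=cv2.connectedComponentsWithStats(s.astype(np.uint8)); i=1+st[1:,4].argmax()
    ys,xs=np.where(l==i); pts=np.c_[xs+x0,ys+y0].astype(np.float32)
    r=cv2.minAreaRect(pts); c=cloud(n,D[n]['d'])[ys+y0,xs+x0]; c=c[np.isfinite(c).all(1)]
    print(n,'bar',st[i],r,pts.mean(0),c.mean(0).round(4),np.median(c,0).round(4), c[:,2].min(),c[:,2].max())
E
python3 m.py
```

```text
white top 429 [0.5274 0.2737] [0.108  0.1322] 16.14 z med 0.0589
white side 292 [0.5268 0.2724] [0.1128 0.134 ] 15.32 z med 0.0583
green top 453 [ 0.4752 -0.2066] [0.1371 0.1078] 71.95 z med 0.0593
green side 599 [ 0.4756 -0.2072] [0.1253 0.1079] 71.81 z med 0.0589
blue top 1931 [ 0.4329 -0.0176] [0.1372 0.1092] 89.71 z med 0.0673
blue side 1535 [ 0.4336 -0.0203] [0.135  0.1103] 88.96 z med 0.0666
top bar [ 8 10 23 11 86] ((153.76712036132812, 190.2123260498047), (4.213481426239014, 22.823022842407227), 69.44395446777344) [153.62791 190.05814] [0.5551 0.2886 0.0916] [0.5557 0.287  0.1002] 0.004016943960499135 0.10543458337479134
side bar [ 7  5 14  7 30] ((218.52584838867188, 152.9396514892578), (14.312403678894043, 1.8382903337478638), 23.198589324951172) [218.43333 152.9    ] [0.5537 0.2841 0.1004] [0.5537 0.2824 0.1007] 0.0965872794550205 0.1041923388232599
```

```bash
cat >> h.py <<'E'
from scipy.spatial.transform import Rotation as Ro
def R_of(yaw): # tool down, tool y at yaw
    y=np.array([np.cos(yaw),np.sin(yaw),0]);z=np.array([0,0,-1.]);return np.c_[np.cross(y,z),y,z]
def delta(pos,yaw,st=None):
    st=st or arm.get_state(); q=st['tcp_rot']; R=Ro.from_quat([q[1],q[2],q[3],q[0]]).as_matrix()
    print('d',(R.T@(np.array(pos)-st['tool_pos'])).round(4),'a',Ro.from_matrix(R.T@R_of(yaw)).as_rotvec().round(4))
E
python3 - <<'E'
from h import *
b,e=tri((218.53,152.94),(153.77,190.21)); print('bar',b,e)
r=np.radians(15.8); ux=np.array([np.cos(r),np.sin(r)]);uy=np.array([-ux[1],ux[0]])
c=np.array([.5271,.2731]); d=b[:2]-c; print(d@ux,d@uy)
# bar ends via top-view line
K,_,_=cal('top')
ang=np.radians(69.44); L=22.8/2
for s in(-1,1):
    v=np.array([-np.sin(ang),np.cos(ang)])*s*8
    print(onz('top',np.array([153.77,190.21])+v,.098))
for p in [(.36,.40,.23),(b[0],b[1],.2)]: delta(p,r)
E
```

```text
bar [0.55383229 0.28542572 0.09958842] 0.0015620086089220258
0.029078344899193174 0.004581357518072718
[[0.56045758 0.26593948 0.098     ]]
[[0.54638015 0.3063635  0.098     ]]
d [-0.2274 -0.1617  0.0005] a [-1.800e-03  5.000e-04  9.982e-01]
d [-0.4463 -0.2145  0.0305] a [-1.800e-03  5.000e-04  9.982e-01]
```

```bash
python3 -m crank '[{"dx":-0.03,"dy":-0.03,"az":0.1},{"dx":-0.07,"dy":-0.06,"az":0.2},{"dx":-0.11,"dy":-0.09,"az":0.3},{"dx":-0.15,"dy":-0.12,"az":0.4},{"dx":-0.19,"dy":-0.145,"az":0.5},{"dx":-0.23,"dy":-0.165,"az":0.6,"claw":120},{"dx":-0.27,"dy":-0.175,"az":0.7,"claw":150},{"dx":-0.31,"dy":-0.185,"az":0.8,"claw":170},{"dx":-0.345,"dy":-0.19,"az":0.9,"claw":180},{"dx":-0.375,"dy":-0.2,"az":0.998,"claw":190}]' 20
python3 - <<'E'
from h import *
delta((.5538,.2854,.17),np.radians(15.8))
E
```

```text
d [-0.4462 -0.2145  0.0605] a [-1.800e-03  5.000e-04  9.982e-01]schema error: expected keys dx, dy, dz, ax, ay, az, claw
```

```bash
python3 -m crank '[{"dx":-0.03,"dy":-0.03,"dz":0,"ax":0,"ay":0,"az":0.1,"claw":0},{"dx":-0.07,"dy":-0.06,"dz":0,"ax":0,"ay":0,"az":0.2,"claw":0},{"dx":-0.11,"dy":-0.09,"dz":0,"ax":0,"ay":0,"az":0.3,"claw":0},{"dx":-0.15,"dy":-0.12,"dz":0,"ax":0,"ay":0,"az":0.4,"claw":0},{"dx":-0.19,"dy":-0.145,"dz":0,"ax":0,"ay":0,"az":0.5,"claw":60},{"dx":-0.23,"dy":-0.165,"dz":0,"ax":0,"ay":0,"az":0.6,"claw":100},{"dx":-0.27,"dy":-0.175,"dz":0,"ax":0,"ay":0,"az":0.7,"claw":130},{"dx":-0.31,"dy":-0.185,"dz":0,"ax":0,"ay":0,"az":0.8,"claw":150},{"dx":-0.345,"dy":-0.19,"dz":0,"ax":0,"ay":0,"az":0.9,"claw":150},{"dx":-0.375,"dy":-0.2,"dz":0,"ax":0,"ay":0,"az":0.998,"claw":150}]' 20
python3 - <<'E'
from h import *
delta((.5538,.2854,.17),np.radians(15.8))
E
```

```text
clock: 1.1
tool_pos: [0.4916, 0.3195, 0.2308]
tcp_rot: [-0.0, 0.605, 0.796, -0.0]
contact_force: [1.0, 0.5, -0.3]
grip_width: 0.0352
d [-0.0495  0.0508  0.0608] a [-0.0005  0.     -0.0046]
```

```bash
python3 -m crank '[{"dx":-0.02,"dy":0.02,"dz":0.02,"ax":0,"ay":0,"az":0,"claw":150},{"dx":-0.04,"dy":0.04,"dz":0.04,"ax":0,"ay":0,"az":0,"claw":150},{"dx":-0.0495,"dy":0.051,"dz":0.06,"ax":0,"ay":0,"az":0,"claw":150},{"dx":-0.0495,"dy":0.051,"dz":0.06,"ax":0,"ay":0,"az":0,"claw":150},{"dx":-0.0495,"dy":0.051,"dz":0.06,"ax":0,"ay":0,"az":0,"claw":150}]'
python3 - <<'E'
from h import *
for n in("side","top"):
    p,d=arm.grab_frame(n); np.savez(f"{n}1.npz",p=p,d=d)
    x,y=(160,110) if n=='side' else (110,140)
    cv2.imwrite(f"pics/{n}1.png",cv2.resize(p[y:y+110,x:x+130,::-1],None,fx=5,fy=5,interpolation=2))
delta((.5538,.2854,.08),np.radians(15.8))
E
```

```text
clock: 1.6
tool_pos: [0.5522, 0.2869, 0.1708]
tcp_rot: [-0.001, 0.603, 0.798, -0.001]
contact_force: [-0.0, -0.7, 0.4]
grip_width: 0.0354
d [-0.0025  0.0004  0.0925] a [ 0.0015 -0.0002  0.0011]
```

View pics/side1.png

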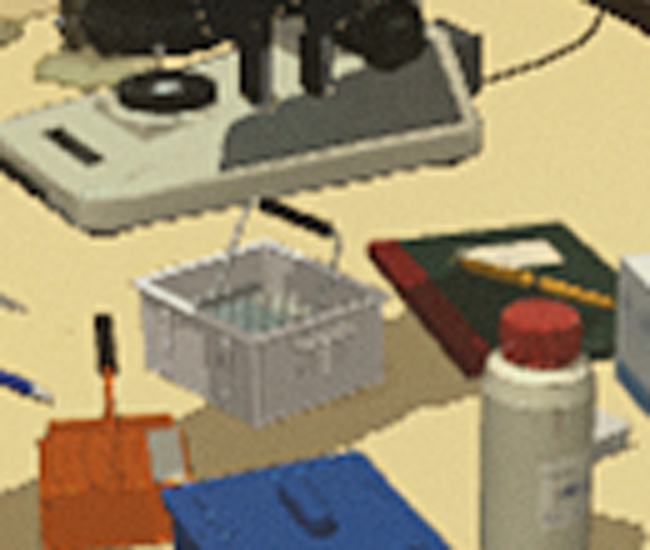

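View pics/top1.png

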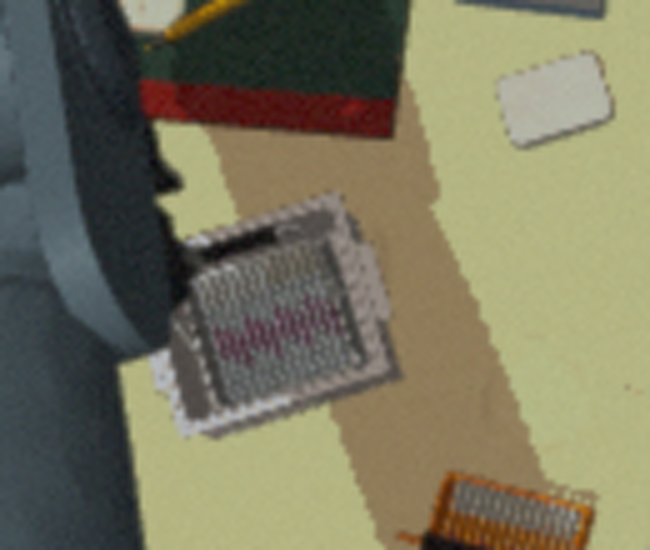

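The side picture shows the open fingers at about full-frame (217,125), straddling the line above the bar at (219,153). The top picture has the bar partly hidden at about (158,189). Descending over the bar.

```bash
python3 -m crank '[{"dx":-0.001,"dy":0,"dz":0.015,"ax":0,"ay":0,"az":0,"claw":150},{"dx":-0.002,"dy":0,"dz":0.03,"ax":0,"ay":0,"az":0,"claw":150},{"dx":-0.002,"dy":0,"dz":0.045,"ax":0,"ay":0,"az":0,"claw":150},{"dx":-0.002,"dy":0,"dz":0.058,"ax":0,"ay":0,"az":0,"claw":150},{"dx":-0.002,"dy":0,"dz":0.068,"ax":0,"ay":0,"az":0,"claw":150},{"dx":-0.002,"dy":0,"dz":0.078,"ax":0,"ay":0,"az":0,"claw":150},{"dx":-0.002,"dy":0,"dz":0.086,"ax":0,"ay":0,"az":0,"claw":150},{"dx":-0.002,"dy":0,"dz":0.091,"ax":0,"ay":0,"az":0,"claw":150},{"dx":-0.002,"dy":0,"dz":0.091,"ax":0,"ay":0,"az":0,"claw":150}]'
python3 - <<'E'
from h import *
for n in("side",):
    p,d=arm.grab_frame(n); np.savez(f"{n}2.npz",p=p,d=d)
    x,y=(175,110) 
    cv2.imwrite(f"pics/{n}2.png",cv2.resize(p[y:y+90,x:x+80,::-1],None,fx=6,fy=6,interpolation=2))
s=arm.get_state(); print(s['tool_pos'],s['contact_force'])
E
```

```text
clock: 2.6
tool_pos: [0.5529, 0.2849, 0.0795]
tcp_rot: [-0.0, 0.603, 0.798, -0.0]
contact_force: [-0.3, 0.7, -0.7]
grip_width: 0.0352
[0.55339065 0.28501732 0.08022184] [0.04186595 0.06371639 0.64446428]
```

View pics/side2.png

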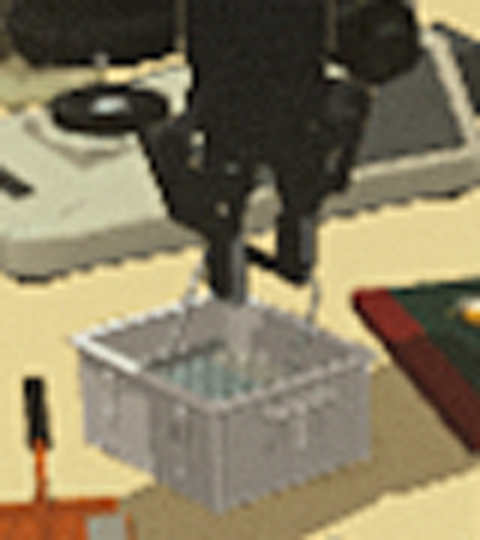

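Run:
```python
from h import *
print(onz('top',[(164.8,204.2)],.04))
d=np.load('top0.npz')['d']; c=cloud('top',d)
r=np.radians(15.8); ux=np.array([np.cos(r),np.sin(r)]);uy=np.array([-ux[1],ux[0]])
q=c[...,:2]-np.array([.5271,.2731]); X=q@ux;Y=q@uy;Z=c[...,2]
m=(abs(X)<.046)&(abs(Y)<.054)
for lab,V,W in(('x',X,Y),('y',Y,X)):
  for k in np.arange(-.056,.056,.004):
    s=m&(V>=k)&(V<k+.004)&(abs(W)<.03)
    if s.sum(): print(lab,k.round(3),s.sum(),np.percentile(Z[s],[10,50,90]).round(3))
```

```text
[[0.5236411  0.27159172 0.04      ]]
x -0.044 7 [0.029 0.031 0.033]
x -0.04 29 [0.028 0.03  0.035]
x -0.036 29 [0.021 0.031 0.034]
x -0.032 25 [0.017 0.029 0.033]
x -0.028 34 [0.013 0.026 0.037]
x -0.024 26 [0.018 0.024 0.033]
x -0.02 29 [0.016 0.027 0.036]
x -0.016 33 [0.016 0.025 0.035]
x -0.012 28 [0.017 0.026 0.035]
x -0.008 30 [0.015 0.026 0.037]
x -0.004 25 [0.016 0.024 0.033]
x -0.0 32 [0.018 0.028 0.035]
x 0.004 30 [0.013 0.026 0.035]
x 0.008 22 [0.018 0.023 0.033]
x 0.012 35 [0.016 0.026 0.037]
x 0.016 26 [0.015 0.028 0.034]
x 0.02 28 [0.016 0.03  0.035]
x 0.024 58 [0.016 0.035 0.101]
x 0.028 53 [0.023 0.1   0.104]
x 0.032 53 [0.018 0.035 0.102]
x 0.036 30 [0.016 0.031 0.035]
x 0.04 5 [0.013 0.03  0.03 ]
x 0.044 1 [0.001 0.001 0.001]
y -0.056 16 [0.057 0.06  0.062]
y -0.052 6 [0.057 0.058 0.059]
y -0.044 23 [0.003 0.045 0.078]
y -0.04 71 [0.003 0.019 0.045]
y -0.036 1 [0.041 0.041 0.041]
y -0.032 46 [0.008 0.024 0.035]
y -0.028 9 [0.018 0.028 0.103]
y -0.024 39 [0.014 0.028 0.036]
y -0.02 48 [0.012 0.028 0.037]
y -0.016 13 [0.016 0.031 0.099]
y -0.012 36 [0.016 0.03  0.067]
y -0.008 45 [0.016 0.026 0.037]
y -0.004 9 [0.017 0.027 0.101]
y -0.0 41 [0.017 0.029 0.095]
y 0.004 45 [0.016 0.027 0.036]
y 0.008 9 [0.019 0.033 0.097]
y 0.012 41 [0.017 0.028 0.036]
y 0.016 46 [0.019 0.029 0.037]
y 0.02 15 [0.022 0.03  0.101]
y 0.024 37 [0.017 0.032 0.038]
y 0.028 46 [0.017 0.028 0.038]
y 0.032 13 [0.029 0.034 0.1  ]
y 0.036 36 [0.017 0.027 0.035]
y 0.04 26 [0.016 0.026 0.039]
y 0.044 58 [0.018 0.038 0.069]
y 0.048 12 [0.054 0.072 0.083]
```

Run:
```python
import cv2
p=cv2.imread('pics/top0.png')
M=cv2.getRotationMatrix2D((163.5,203),-15.8,1)  # straighten
o=cv2.warpAffine(p,M,(512,384),flags=cv2.INTER_CUBIC)
cv2.imwrite('pics/rot.png',cv2.resize(o[168:238,128:198],None,fx=8,fy=8,interpolation=cv2.INTER_NEAREST))
```

```text
(no output)
```

View pics/rot.png

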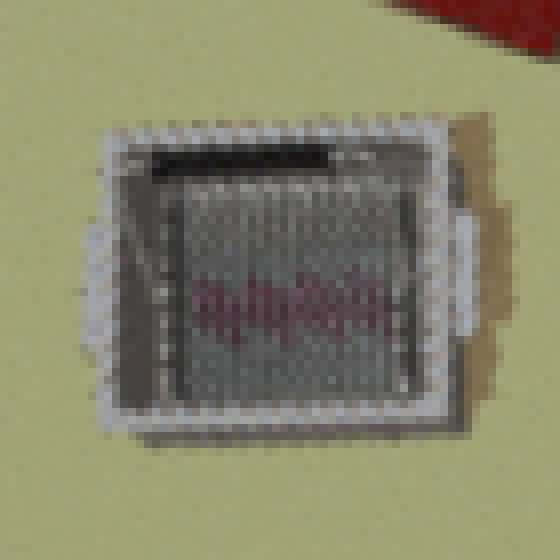

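```bash
python3 -m crank '[{"dx":0,"dy":0,"dz":0,"ax":0,"ay":0,"az":0,"claw":195},{"dx":0,"dy":0,"dz":0,"ax":0,"ay":0,"az":0,"claw":195},{"dx":0,"dy":-0.004,"dz":-0.0018,"ax":0,"ay":0,"az":0,"claw":195},{"dx":0,"dy":-0.008,"dz":-0.0033,"ax":0,"ay":0,"az":0,"claw":195},{"dx":0,"dy":-0.012,"dz":-0.0044,"ax":0,"ay":0,"az":0,"claw":195},{"dx":0,"dy":-0.016,"dz":-0.0054,"ax":0,"ay":0,"az":0,"claw":195},{"dx":0,"dy":-0.02,"dz":-0.0061,"ax":0,"ay":0,"az":0,"claw":195},{"dx":0,"dy":-0.024,"dz":-0.0066,"ax":0,"ay":0,"az":0,"claw":195},{"dx":0,"dy":-0.027,"dz":-0.0068,"ax":0,"ay":0,"az":0,"claw":195},{"dx":0,"dy":-0.029,"dz":-0.0068,"ax":0,"ay":0,"az":0,"claw":195}]'
python3 - <<'E'
from h import *
for n in("side",):
    p,d=arm.grab_frame(n); np.savez(f"{n}3.npz",p=p,d=d)
    x,y=(175,110) 
    cv2.imwrite(f"pics/{n}3.png",cv2.resize(p[y:y+90,x:x+80,::-1],None,fx=6,fy=6,interpolation=2))
s=arm.get_state(); print(s['tool_pos'],s['contact_force'])
E
```

```text
clock: 3.65
tool_pos: [0.5251, 0.277, 0.0871]
tcp_rot: [-0.0, 0.603, 0.798, -0.0]
contact_force: [0.8, -0.4, 0.5]
grip_width: 0.0198
[0.52488141 0.27699218 0.08698822] [ 0.14910088  0.28518186 -0.30091025]
```

View pics/side3.png

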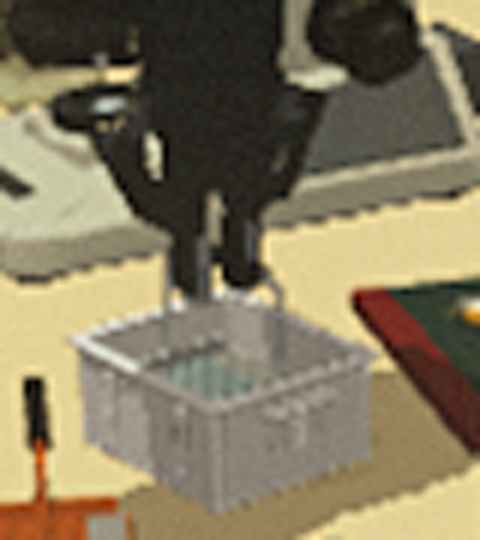

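The handle arms now stand vertical, at (167,310) and (280,320) in the crop. Closing on the bar.

```bash
python3 -m crank '[{"dx":0,"dy":0,"dz":0,"ax":0,"ay":0,"az":0,"claw":205},{"dx":0,"dy":0,"dz":0,"ax":0,"ay":0,"az":0,"claw":215},{"dx":0,"dy":0,"dz":0,"ax":0,"ay":0,"az":0,"claw":225},{"dx":0,"dy":0,"dz":0,"ax":0,"ay":0,"az":0,"claw":240},{"dx":0,"dy":0,"dz":0,"ax":0,"ay":0,"az":0,"claw":255},{"dx":0,"dy":0,"dz":0,"ax":0,"ay":0,"az":0,"claw":255}]' 45
python3 - <<'E'
from h import *
for n in("side","top"):
    p,d=arm.grab_frame(n); np.savez(f"{n}4.npz",p=p,d=d)
    x,y=(175,110) if n=='side' else (130,160)
    cv2.imwrite(f"pics/{n}4.png",cv2.resize(p[y:y+90,x:x+80,::-1],None,fx=6,fy=6,interpolation=2))
s=arm.get_state(); print(s['tool_pos'],s['contact_force'],s['moment'])
E
```

```text
clock: 4.3
tool_pos: [0.5256, 0.2771, 0.0872]
tcp_rot: [0.0, 0.603, 0.798, 0.0]
contact_force: [0.9, -0.2, 0.5]
grip_width: 0.0081
[0.52556985 0.27713388 0.08717915] [1.06821394 0.04846815 1.2310994 ] [ 0.03089805 -0.15428774  0.01932305]
```

View pics/side4.png

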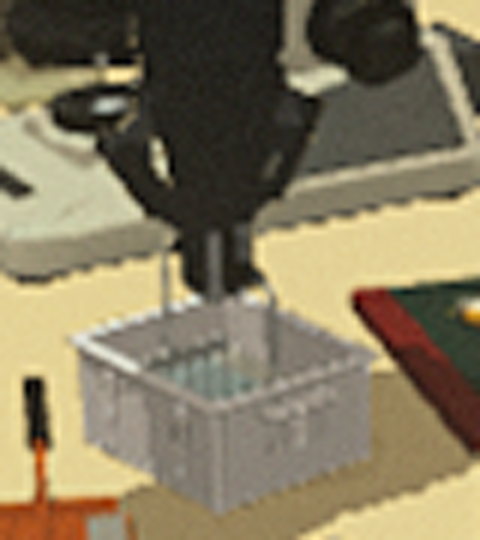

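View pics/top4.png

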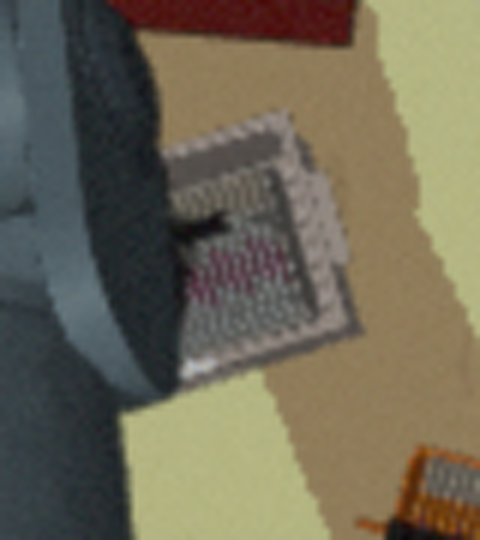

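```bash
python3 -m crank '[{"dx":0,"dy":0,"dz":-0.001,"ax":0,"ay":0,"az":0,"claw":255},{"dx":0,"dy":0,"dz":-0.003,"ax":0,"ay":0,"az":0,"claw":255},{"dx":0,"dy":0,"dz":-0.005,"ax":0,"ay":0,"az":0,"claw":255},{"dx":0,"dy":0,"dz":-0.008,"ax":0,"ay":0,"az":0,"claw":255},{"dx":0,"dy":0,"dz":-0.011,"ax":0,"ay":0,"az":0,"claw":255},{"dx":0,"dy":0,"dz":-0.014,"ax":0,"ay":0,"az":0,"claw":255},{"dx":0,"dy":0,"dz":-0.017,"ax":0,"ay":0,"az":0,"claw":255},{"dx":0,"dy":0,"dz":-0.019,"ax":0,"ay":0,"az":0,"claw":255},{"dx":0,"dy":0,"dz":-0.02,"ax":0,"ay":0,"az":0,"claw":255}]'
python3 - <<'E'
from h import *
for n in("side","top"):
    p,d=arm.grab_frame(n); np.savez(f"{n}5.npz",p=p,d=d)
    x,y=(175,100) if n=='side' else (130,160)
    cv2.imwrite(f"pics/{n}5.png",cv2.resize(p[y:y+90,x:x+80,::-1],None,fx=6,fy=6,interpolation=2))
s=arm.get_state(); print(s['tool_pos'],s['contact_force'],s['moment'])
E
```

```text
clock: 5.3
tool_pos: [0.5256, 0.2771, 0.1075]
tcp_rot: [0.0, 0.603, 0.798, 0.0]
contact_force: [0.3, 1.0, -4.1]
grip_width: 0.0081
[0.52547416 0.2771275  0.10724725] [-0.12910702 -0.71606541 -2.5484347 ] [-0.01574797 -0.00801653  0.02775847]
```

View pics/side5.png

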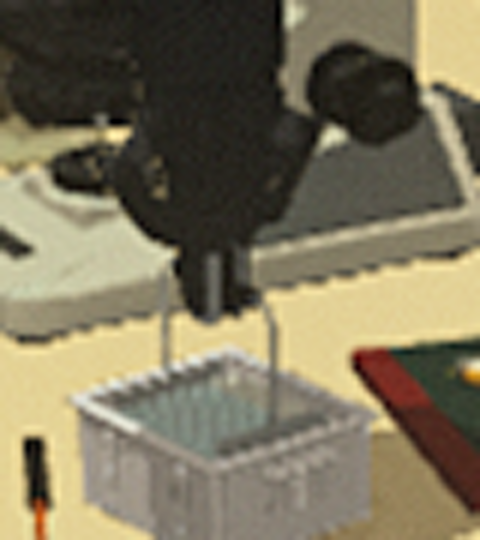

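View pics/top5.png

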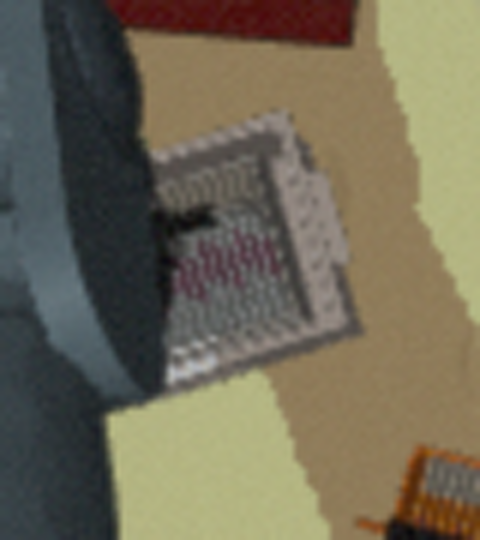

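Run:
```python
from h import *
r=np.radians(15.8); ux=np.array([np.cos(r),np.sin(r)]);uy=np.array([-ux[1],ux[0]])
for n in('side','top'):
  c=cloud(n,np.load(n+'5.npz')['d']); q=c[...,:2]-np.array([.5271,.2731]); X=q@ux;Y=q@uy;Z=c[...,2]
  print(n,'cam',ray(n,[(0,0)])[0])
  for k in np.arange(-.062,.062,.003):
    s=(X>=k)&(X<k+.003)&(Y<.0)&(Y>-.038)
    if s.sum()>2: print(k.round(3),s.sum(),np.percentile(Z[s],[5,50,95]).round(3))
```

```text
side cam [ 0.0780876  -0.88239727  0.5913421 ]
-0.062 18 [-0.001  0.098  0.202]
-0.059 11 [-0.001  0.003  0.203]
-0.056 19 [-0.     0.063  0.202]
-0.053 37 [0.001 0.057 0.2  ]
-0.05 96 [0.001 0.028 0.178]
-0.047 41 [0.002 0.041 0.202]
-0.044 13 [0.169 0.188 0.214]
-0.041 32 [0.166 0.218 0.262]
-0.038 68 [0.158 0.26  0.323]
-0.035 90 [0.054 0.256 0.317]
-0.032 82 [0.055 0.268 0.32 ]
-0.029 71 [0.056 0.261 0.322]
-0.026 73 [0.156 0.267 0.32 ]
-0.023 72 [0.058 0.266 0.323]
-0.02 99 [0.056 0.207 0.319]
-0.017 88 [0.118 0.226 0.318]
-0.014 62 [0.055 0.244 0.315]
-0.011 80 [0.056 0.188 0.311]
-0.008 59 [0.137 0.254 0.308]
-0.005 47 [0.058 0.222 0.314]
-0.002 55 [0.101 0.243 0.308]
0.001 45 [0.056 0.215 0.306]
0.004 73 [0.055 0.202 0.299]
0.007 66 [0.071 0.201 0.3  ]
0.01 50 [0.056 0.208 0.306]
0.013 37 [0.131 0.212 0.298]
0.016 35 [0.055 0.192 0.302]
0.019 20 [0.053 0.22  0.286]
0.022 29 [0.055 0.223 0.292]
0.025 22 [0.056 0.179 0.298]
0.028 13 [0.053 0.166 0.244]
0.031 16 [0.056 0.203 0.225]
0.034 20 [0.054 0.171 0.215]
0.037 16 [0.055 0.179 0.221]
0.04 13 [0.166 0.183 0.201]
0.043 18 [0.
[... 634 characters left out ...]
8]
-0.017 50 [0.036 0.396 0.399]
-0.014 52 [0.033 0.397 0.4  ]
-0.011 53 [0.04  0.398 0.401]
-0.008 50 [0.039 0.399 0.401]
-0.005 60 [0.033 0.129 0.402]
-0.002 58 [0.025 0.189 0.401]
0.001 50 [0.034 0.399 0.402]
0.004 49 [0.034 0.399 0.402]
0.007 45 [0.032 0.398 0.4  ]
0.01 39 [0.029 0.398 0.401]
0.013 34 [0.025 0.397 0.399]
0.016 29 [0.039 0.396 0.398]
0.019 35 [0.03  0.394 0.396]
0.022 33 [0.016 0.391 0.394]
0.025 34 [0.026 0.058 0.391]
0.028 29 [0.031 0.385 0.389]
0.031 28 [0.012 0.054 0.385]
0.034 15 [0.002 0.052 0.379]
0.037 21 [0.034 0.051 0.058]
0.04 6 [0.004 0.029 0.052]
0.043 3 [0.004 0.005 0.053]
0.046 54 [0.008 0.042 0.06 ]
0.049 16 [0.056 0.059 0.061]
0.052 10 [0.057 0.059 0.061]
```

The rack spans about −0.041 to +0.041 in dish x, so it is centred and free, and the weight reads about 3 N. I keep lifting.

```bash
python3 -m crank '[{"dx":0,"dy":0,"dz":-0.003,"ax":0,"ay":0,"az":0,"claw":255},{"dx":0,"dy":0,"dz":-0.008,"ax":0,"ay":0,"az":0,"claw":255},{"dx":0,"dy":0,"dz":-0.014,"ax":0,"ay":0,"az":0,"claw":255},{"dx":0,"dy":0,"dz":-0.02,"ax":0,"ay":0,"az":0,"claw":255},{"dx":0,"dy":0,"dz":-0.026,"ax":0,"ay":0,"az":0,"claw":255},{"dx":0,"dy":0,"dz":-0.032,"ax":0,"ay":0,"az":0,"claw":255},{"dx":0,"dy":0,"dz":-0.038,"ax":0,"ay":0,"az":0,"claw":255},{"dx":0,"dy":0,"dz":-0.044,"ax":0,"ay":0,"az":0,"claw":255},{"dx":0,"dy":0,"dz":-0.05,"ax":0,"ay":0,"az":0,"claw":255},{"dx":0,"dy":0,"dz":-0.056,"ax":0,"ay":0,"az":0,"claw":255}]'
python3 -m crank '[{"dx":0,"dy":0,"dz":-0.007,"ax":0,"ay":0,"az":0,"claw":255},{"dx":0,"dy":0,"dz":-0.016,"ax":0,"ay":0,"az":0,"claw":255},{"dx":0,"dy":0,"dz":-0.026,"ax":0,"ay":0,"az":0,"claw":255},{"dx":0,"dy":0,"dz":-0.038,"ax":0,"ay":0,"az":0,"claw":255},{"dx":0,"dy":0,"dz":-0.05,"ax":0,"ay":0,"az":0,"claw":255},{"dx":0,"dy":0,"dz":-0.062,"ax":0,"ay":0,"az":0,"claw":255},{"dx":0,"dy":0,"dz":-0.074,"ax":0,"ay":0,"az":0,"claw":255},{"dx":0,"dy":0,"dz":-0.085,"ax":0,"ay":0,"az":0,"claw":255},{"dx":0,"dy":0,"dz":-0.094,"ax":0,"ay":0,"az":0,"claw":255},{"dx":0,"dy":0,"dz":-0.1,"ax":0,"ay":0,"az":0,"claw":255}]'
python3 - <<'E'
from h import *
for n in("side","top"):
    p,d=arm.grab_frame(n); np.savez(f"{n}6.npz",p=p,d=d); cv2.imwrite(f"pics/{n}6.png",p[:,:,::-1])
    if n=='side': cv2.imwrite(f"pics/{n}6c.png",cv2.resize(p[60:200,160:280,::-1],None,fx=4,fy=4,interpolation=2))
s=arm.get_state(); print(s['tool_pos'],s['contact_force'],s['moment'])
delta((.4752,-.2068,.263),np.radians(-18.1))
E
```

```text
clock: 6.4
tool_pos: [0.5254, 0.2771, 0.1636]
tcp_rot: [-0.0, 0.603, 0.798, -0.0]
contact_force: [0.6, 0.9, -3.2]
grip_width: 0.0082
clock: 7.4
tool_pos: [0.5256, 0.2772, 0.2642]
tcp_rot: [0.0, 0.603, 0.798, 0.0]
contact_force: [-0.4, -0.4, -1.9]
grip_width: 0.0085
[0.52586865 0.27723376 0.26423261] [ 0.26658416 -0.50222194 -2.85916445] [ 0.03891954 -0.01698299  0.0206752 ]
d [-0.4519 -0.1806  0.0009] a [ 1.700e-03 -5.000e-04  5.919e-01]
```

View pics/side6c.png

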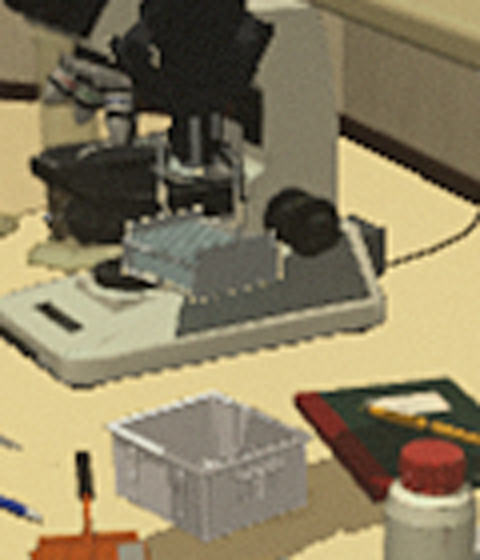

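View pics/top6.png

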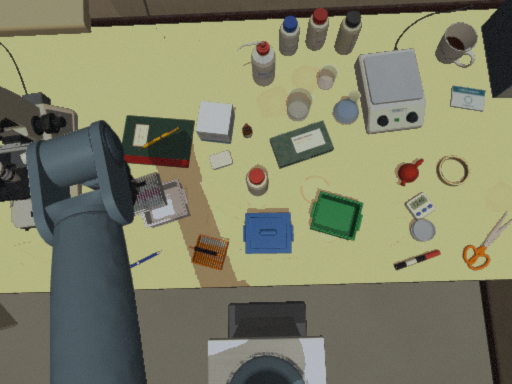

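The rack hangs clear and level, side full-frame (210,122), underside about 0.18 m, which is 4 cm over the bottle cap. The dish at (213,176) has not moved. I carry it in a straight line, turning −34°.

```bash
python3 -m crank '[{"dx":-0.0028,"dy":-0.0011,"dz":0,"ax":0,"ay":0,"az":0.01,"claw":255},{"dx":-0.0084,"dy":-0.0033,"dz":0,"ax":0,"ay":0,"az":0.025,"claw":255},{"dx":-0.0167,"dy":-0.0067,"dz":0,"ax":0,"ay":0,"az":0.04,"claw":255},{"dx":-0.0278,"dy":-0.0111,"dz":0,"ax":0,"ay":0,"az":0.055,"claw":255},{"dx":-0.0408,"dy":-0.0163,"dz":0,"ax":0,"ay":0,"az":0.07,"claw":255},{"dx":-0.0548,"dy":-0.0219,"dz":0,"ax":0,"ay":0,"az":0.085,"claw":255},{"dx":-0.0687,"dy":-0.0275,"dz":0,"ax":0,"ay":0,"az":0.1,"claw":255},{"dx":-0.0826,"dy":-0.033,"dz":0,"ax":0,"ay":0,"az":0.116,"claw":255},{"dx":-0.0965,"dy":-0.0386,"dz":0,"ax":0,"ay":0,"az":0.132,"claw":255},{"dx":-0.1104,"dy":-0.0441,"dz":0,"ax":0,"ay":0,"az":0.148,"claw":255}]'
python3 -m crank '[{"dx":-0.0146,"dy":-0.0035,"dz":0,"ax":0,"ay":0,"az":0.015,"claw":255},{"dx":-0.0292,"dy":-0.0069,"dz":0,"ax":0,"ay":0,"az":0.03,"claw":255},{"dx":-0.0438,"dy":-0.0104,"dz":0,"ax":0,"ay":0,"az":0.045,"claw":255},{"dx":-0.0584,"dy":-0.0138,"dz":0,"ax":0,"ay":0,"az":0.06,"claw":255},{"dx":-0.073,"dy":-0.0173,"dz":0,"ax":0,"ay":0,"az":0.075,"claw":255},{"dx":-0.0876,"dy":-0.0207,"dz":0,"ax":0,"ay":0,"az":0.09,"claw":255},{"dx":-0.1022,"dy":-0.0242,"dz":0,"ax":0,"ay":0,"az":0.105,"claw":255},{"dx":-0.1168,"dy":-0.0276,"dz":0,"ax":0,"ay":0,"az":0.12,"claw":255},{"dx":-0.1314,"dy":-0.0311,"dz":0,"ax":0,"ay":0,"az":0.134,"claw":255},{"dx":-0.146,"dy":-0.0345,"dz":0,"ax":0,"ay":0,"az":0.148,"claw":255}]'
python3 - <<'E'
from h import *
delta((.4752,-.2068,.263),np.radians(-18.1))
E
```

```text
clock: 8.5
tool_pos: [0.5129, 0.1575, 0.2632]
tcp_rot: [0.0, 0.661, 0.75, 0.0]
contact_force: [0.3, -0.2, -3.7]
grip_width: 0.0082
clock: 9.5
tool_pos: [0.4972, 0.0084, 0.2631]
tcp_rot: [0.0, 0.715, 0.7, 0.0]
contact_force: [-0.6, 0.2, -3.1]
grip_width: 0.0081
d [-2.157e-01 -1.750e-02  1.000e-04] a [1.000e-04 0.000e+00 2.947e-01]
```

```bash
python3 -m crank '[{"dx":-0.015,"dy":-0.0012,"dz":0,"ax":0,"ay":0,"az":0.015,"claw":255},{"dx":-0.03,"dy":-0.0024,"dz":0,"ax":0,"ay":0,"az":0.03,"claw":255},{"dx":-0.045,"dy":-0.0037,"dz":0,"ax":0,"ay":0,"az":0.045,"claw":255},{"dx":-0.06,"dy":-0.0049,"dz":0,"ax":0,"ay":0,"az":0.06,"claw":255},{"dx":-0.075,"dy":-0.0061,"dz":0,"ax":0,"ay":0,"az":0.075,"claw":255},{"dx":-0.09,"dy":-0.0073,"dz":0,"ax":0,"ay":0,"az":0.09,"claw":255},{"dx":-0.105,"dy":-0.0085,"dz":0,"ax":0,"ay":0,"az":0.105,"claw":255},{"dx":-0.12,"dy":-0.0097,"dz":0,"ax":0,"ay":0,"az":0.12,"claw":255},{"dx":-0.134,"dy":-0.0109,"dz":0,"ax":0,"ay":0,"az":0.134,"claw":255},{"dx":-0.147,"dy":-0.0119,"dz":0,"ax":0,"ay":0,"az":0.148,"claw":255}]'
python3 -m crank '[{"dx":-0.013,"dy":0.001,"dz":0,"ax":0,"ay":0,"az":0.03,"claw":255},{"dx":-0.025,"dy":0.0018,"dz":0,"ax":0,"ay":0,"az":0.06,"claw":255},{"dx":-0.036,"dy":0.0025,"dz":0,"ax":0,"ay":0,"az":0.085,"claw":255},{"dx":-0.046,"dy":0.0032,"dz":0,"ax":0,"ay":0,"az":0.107,"claw":255},{"dx":-0.054,"dy":0.0038,"dz":0,"ax":0,"ay":0,"az":0.125,"claw":255},{"dx":-0.06,"dy":0.0042,"dz":0,"ax":0,"ay":0,"az":0.137,"claw":255},{"dx":-0.065,"dy":0.0045,"dz":0,"ax":0,"ay":0,"az":0.145,"claw":255},{"dx":-0.068,"dy":0.0047,"dz":0,"ax":0,"ay":0,"az":0.147,"claw":255},{"dx":-0.068,"dy":0.0047,"dz":0,"ax":0,"ay":0,"az":0.147,"claw":255}]'
python3 - <<'E'
from h import *
delta((.4752,-.2068,.263),np.radians(-18.1))
for n in("side","top"):
    p,d=arm.grab_frame(n); np.savez(f"{n}7.npz",p=p,d=d); cv2.imwrite(f"pics/{n}7.png",p[:,:,::-1])
    x,y=(220,130) if n=='side' else (280,150)
    cv2.imwrite(f"pics/{n}7c.png",cv2.resize(p[y:y+170,x:x+130,::-1],None,fx=3.5,fy=3.5,interpolation=2))
E
```

```text
clock: 10.5
tool_pos: [0.4825, -0.1383, 0.2631]
tcp_rot: [0.0, 0.764, 0.645, -0.0]
contact_force: [-0.7, -0.5, -2.6]
grip_width: 0.0081
clock: 11.4
tool_pos: [0.4759, -0.2051, 0.2631]
tcp_rot: [-0.0, 0.809, 0.587, 0.0]
contact_force: [0.3, 1.0, -2.7]
grip_width: 0.008
d [-0.0018 -0.0002  0.0001] a [ 0.     -0.      0.0007]
```

View pics/side7c.png

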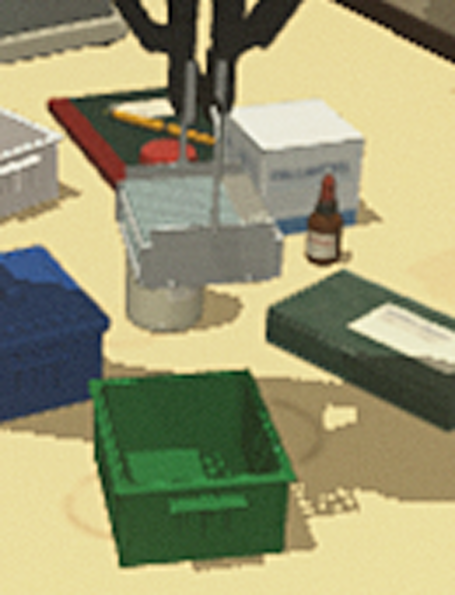

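View pics/top7.png

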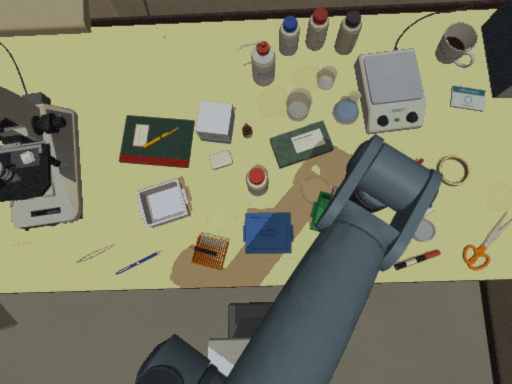

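```bash
cat > rk.py <<'E'
from h import *
import sys
k=sys.argv[1]; tcp=arm.get_state()['tool_pos']; print('tcp',tcp.round(4))
und=tcp[2]+.0187-.101
d=np.load(f'side{k}.npz')['d']; c=cloud('side',d)
ok=(np.hypot(c[...,0]-tcp[0],c[...,1]-tcp[1])<.08)&(c[...,2]>und-.012)&(c[...,2]<und+.045)&(d>0)
img=np.load(f'side{k}.npz')['p'].astype(int)
ok&=~(img[...,1]-np.maximum(img[...,0],img[...,2])>20)
ok=cv2.morphologyEx(ok.astype(np.uint8),cv2.MORPH_OPEN,np.ones((3,3)))
_,l,st,_=cv2.connectedComponentsWithStats(ok); i=1+st[1:,4].argmax(); P=c[l==i]; print(st[i])
print('z pct',np.percentile(P[:,2],[0,1,2,5,50,95,99,100]).round(4),'exp und',und.round(4))
r=cv2.minAreaRect(P[:,:2].astype(np.float32)); print('all',r)
yaw=np.radians(-18.1); ux=np.array([np.cos(yaw),np.sin(yaw)]); uy=np.array([-ux[1],ux[0]])
q=P[:,:2]-np.array([.4754,-.2068])
print('x',np.percentile(q@ux,[0,.5,1,2,98,99,99.5,100]).round(4)); print('y',np.percentile(q@uy,[0,.5,1,2,98,99,99.5,100]).round(4))
# front face (-y rack) plane: tilt
f=P[(q@uy)<np.percentile(q@uy,2)+.006]; A=np.c_[(f[:,:2]-[.4754,-.2068])@ux,f[:,2],np.ones(len(f))]
s=np.linalg.lstsq(A,(f[:,:2]-[.4754,-.2068])@uy,rcond=None)[0]; print('front face y=ax+bz+c',s.round(4),len(f))
# bottom edge of the front face
xs=(f[:,:2]-[.4754,-.2068])@ux
for a in np.arange(-.045,.045,.01):
    m=(xs>=a)&(xs<a+.01)
    if m.sum(): print(a.round(3),'zmin/max',np.sort(f[m,2])[[0,2]].round(4),np.sort(f[m,2])[[-3,-1]].round(4))
E
python3 rk.py 7
python3 - <<'E'
from h import *
d=np.load('top0.npz')['d'];c=cloud('top',d)
yaw=np.radians(-18.1); ux=np.array([np.cos(yaw),np.sin(yaw)]); uy=np.array([-ux[1],ux[0]])
for n in('top0','side0','side7'):
    c=cloud(n[:-1],np.load(n+'.npz')['d']);q=c[...,:2]-np.array([.4754,-.2068]);m=(c[...,2]>.052)&(c[...,2]<.066)&(np.hypot(*np.moveaxis(q,-1,0))<.085)
    X=(q@ux)[m];Y=(q@uy)[m]; 
    r=cv2.minAreaRect(c[m][:,:2].astype(np.float32)); print(n,r)
    b=abs(Y)<.04; bb=abs(X)<.045
    print('x edges',np.percentile(X[b],[1,99]).round(4),'mid',np.percentile(X[b],[1,99]).mean().round(4),' y (no ear)',np.percentile(Y[bb&(abs(X)>.03)],[1,99]).round(4),'ears',np.percentile(Y[abs(X)<.02],[1,99]).round(4))
E
```

```text
tcp [ 0.4759 -0.2047  0.2631]
[ 253  176   48   37 1422]
z pct [0.179  0.1814 0.1824 0.1845 0.2093 0.2166 0.2185 0.2255] exp und 0.1808
all ((0.476275235414505, -0.20719777047634125), (0.09372925758361816, 0.08181393891572952), 72.32366180419922)
x [-0.0402 -0.0398 -0.0395 -0.039   0.0384  0.0397  0.0408  0.0416]
y [-0.047  -0.0429 -0.0424 -0.0419  0.0438  0.0446  0.0454  0.0468]
front face y=ax+bz+c [ 0.0051 -0.0179 -0.036 ] 679
-0.045 zmin/max [0.185  0.1857] [0.2073 0.2087]
-0.035 zmin/max [0.1808 0.1817] [0.2178 0.2184]
-0.025 zmin/max [0.1802 0.1815] [0.218  0.2183]
-0.015 zmin/max [0.179  0.1816] [0.2174 0.2183]
-0.005 zmin/max [0.1804 0.182 ] [0.2242 0.2255]
0.005 zmin/max [0.1797 0.1808] [0.2185 0.2195]
0.015 zmin/max [0.1793 0.1821] [0.2177 0.2183]
0.025 zmin/max [0.1809 0.1816] [0.2173 0.2179]
0.035 zmin/max [0.1825 0.1833] [0.2132 0.2184]
top0 ((0.47523432970046997, -0.20662075281143188), (0.13712577521800995, 0.10777638107538223), 71.9540786743164)
x edges [-0.0541  0.0536] mid -0.0002  y (no ear) [-0.0612  0.0601] ears [-0.066   0.0662]
side0 ((0.475620836019516, -0.20721495151519775), (0.12530989944934845, 0.107878677546978), 71.8122787475586)
x edges [-0.0536  0.0539] mid 0.0002  y (no ear) [-0.0629  0.0611] ears [-0.0613  0.061 ]
side7 ((0.47514408826828003, -0.2077908217906952), (0.1250595897436142, 0.1075282096862793), 71.9688491821289)
x edges [-0.0536  0.0536] mid -0.0  y (no ear) [-0.0621  0.061 ] ears [-0.0623  0.0613]
```

Measured in dish axes, the rack's centre is within about 1 mm of the green dish's. Its yaw is within 0.4°, its bottom edge is level, and its underside is at 0.181. I lower it 0.101 m.

```bash
python3 -m crank '[{"dx":0,"dy":-0.0005,"dz":0.004,"ax":0,"ay":0,"az":0,"claw":255},{"dx":0,"dy":-0.0005,"dz":0.012,"ax":0,"ay":0,"az":0,"claw":255},{"dx":0,"dy":-0.0005,"dz":0.022,"ax":0,"ay":0,"az":0,"claw":255},{"dx":0,"dy":-0.0005,"dz":0.032,"ax":0,"ay":0,"az":0,"claw":255},{"dx":0,"dy":-0.0005,"dz":0.042,"ax":0,"ay":0,"az":0,"claw":255},{"dx":0,"dy":-0.0005,"dz":0.051,"ax":0,"ay":0,"az":0,"claw":255},{"dx":0,"dy":-0.0005,"dz":0.059,"ax":0,"ay":0,"az":0,"claw":255},{"dx":0,"dy":-0.0005,"dz":0.066,"ax":0,"ay":0,"az":0,"claw":255},{"dx":0,"dy":-0.0005,"dz":0.072,"ax":0,"ay":0,"az":0,"claw":255},{"dx":0,"dy":-0.0005,"dz":0.078,"ax":0,"ay":0,"az":0,"claw":255}]'
python3 -m crank '[{"dx":0,"dy":0,"dz":0.005,"ax":0,"ay":0,"az":0,"claw":255},{"dx":0,"dy":0,"dz":0.01,"ax":0,"ay":0,"az":0,"claw":255},{"dx":0,"dy":0,"dz":0.015,"ax":0,"ay":0,"az":0,"claw":255},{"dx":0,"dy":0,"dz":0.019,"ax":0,"ay":0,"az":0,"claw":255},{"dx":0,"dy":0,"dz":0.022,"ax":0,"ay":0,"az":0,"claw":255},{"dx":0,"dy":0,"dz":0.023,"ax":0,"ay":0,"az":0,"claw":255},{"dx":0,"dy":0,"dz":0.023,"ax":0,"ay":0,"az":0,"claw":255},{"dx":0,"dy":0,"dz":0.023,"ax":0,"ay":0,"az":0,"claw":255},{"dx":0,"dy":0,"dz":0.023,"ax":0,"ay":0,"az":0,"claw":255},{"dx":0,"dy":0,"dz":0.023,"ax":0,"ay":0,"az":0,"claw":255}]'
python3 - <<'E'
from h import *
for n in("side","top"):
    p,d=arm.grab_frame(n); np.savez(f"{n}8.npz",p=p,d=d); cv2.imwrite(f"pics/{n}8.png",p[:,:,::-1])
    if n=='side': cv2.imwrite(f"pics/{n}8c.png",cv2.resize(p[170:300,210:340,::-1],None,fx=4.5,fy=4.5,interpolation=2))
E
python3 rk.py 8
```

```text
clock: 12.5
tool_pos: [0.4755, -0.2049, 0.1848]
tcp_rot: [0.0, 0.809, 0.587, 0.0]
contact_force: [1.3, -0.1, -3.1]
grip_width: 0.008
clock: 13.5
tool_pos: [0.4755, -0.2048, 0.1623]
tcp_rot: [0.0, 0.809, 0.587, 0.0]
contact_force: [0.4, -0.2, -3.9]
grip_width: 0.0087
tcp [ 0.4755 -0.2048  0.1622]
[ 252  218   46   38 1360]
z pct [0.078  0.0808 0.0818 0.0842 0.1084 0.1155 0.1182 0.123 ] exp und 0.0799
all ((0.47597062587738037, -0.20582330226898193), (0.09123317897319794, 0.08179818838834763), 72.06918334960938)
x [-0.0408 -0.0401 -0.0399 -0.0391  0.0383  0.0402  0.0408  0.0413]
y [-0.0445 -0.0427 -0.0424 -0.0416  0.0443  0.0452  0.0454  0.0467]
front face y=ax+bz+c [ 0.004  -0.022  -0.0371] 572
-0.045 zmin/max [0.0836 0.0892] [0.1053 0.1074]
-0.035 zmin/max [0.0804 0.081 ] [0.1159 0.1183]
-0.025 zmin/max [0.0786 0.0817] [0.1165 0.1177]
-0.015 zmin/max [0.0803 0.0818] [0.1162 0.1177]
-0.005 zmin/max [0.0801 0.0809] [0.1216 0.123 ]
0.005 zmin/max [0.0808 0.082 ] [0.1159 0.1169]
0.015 zmin/max [0.0799 0.0803] [0.1166 0.1183]
0.025 zmin/max [0.078  0.0804] [0.1152 0.1165]
0.035 zmin/max [0.0785 0.0829] [0.1093 0.113 ]
```

View pics/side8c.png

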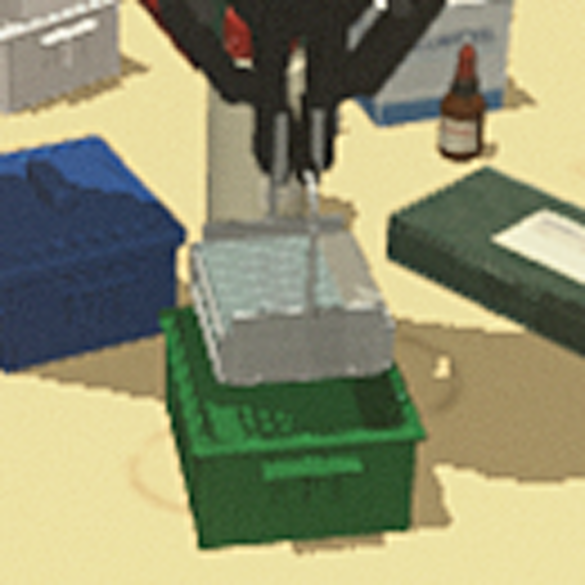

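View pics/top8.png

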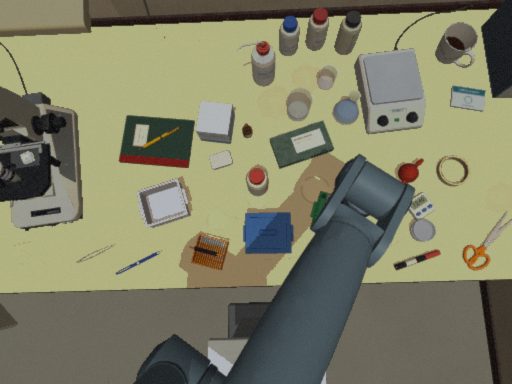

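The rack hangs over the green dish opening, side (275,245), with its underside about 2 cm over the rim. All bystanders are where they were. I nudge it 1 mm, let it settle, and check stillness.

```bash
python3 -m crank '[{"dx":-0.0005,"dy":0,"dz":0,"ax":0,"ay":0,"az":0,"claw":255},{"dx":-0.001,"dy":0,"dz":0,"ax":0,"ay":0,"az":0,"claw":255},{"dx":-0.001,"dy":0,"dz":0,"ax":0,"ay":0,"az":0,"claw":255},{"dx":-0.001,"dy":0,"dz":0,"ax":0,"ay":0,"az":0,"claw":255},{"dx":-0.001,"dy":0,"dz":0,"ax":0,"ay":0,"az":0,"claw":255},{"dx":-0.001,"dy":0,"dz":0,"ax":0,"ay":0,"az":0,"claw":255},{"dx":-0.001,"dy":0,"dz":0,"ax":0,"ay":0,"az":0,"claw":255},{"dx":-0.001,"dy":0,"dz":0,"ax":0,"ay":0,"az":0,"claw":255},{"dx":-0.001,"dy":0,"dz":0,"ax":0,"ay":0,"az":0,"claw":255},{"dx":-0.001,"dy":0,"dz":0,"ax":0,"ay":0,"az":0,"claw":255}]'
python3 - <<'E'
from h import *
p,d=arm.grab_frame("side"); np.savez("side9.npz",p=p,d=d)
s0=np.load('side0.npz')
c=cloud('side',d);q=c[...,:2]-np.array([.4754,-.2068]);m=(c[...,2]>.052)&(c[...,2]<.066)&(np.hypot(q[...,0],q[...,1])<.085)
print('green',cv2.minAreaRect(c[m][:,:2].astype(np.float32)))
for nm,c0,z0,z1 in(('white',(.527,.273),.052,.068),('blue',(.433,-.018),.04,.1)):
    m=(c[...,2]>z0)&(c[...,2]<z1)&(np.hypot(c[...,0]-c0[0],c[...,1]-c0[1])<.1);print(nm,cv2.minAreaRect(c[m][:,:2].astype(np.float32)))
E
python3 rk.py 9 | head -6
```

```text
clock: 14.6
tool_pos: [0.4751, -0.2057, 0.1621]
tcp_rot: [0.0, 0.809, 0.587, -0.0]
contact_force: [0.6, -0.2, -2.4]
grip_width: 0.0084
green ((0.47531774640083313, -0.20751777291297913), (0.12522929906845093, 0.10757347196340561), 71.941650390625)
white ((0.5290353894233704, 0.2745210528373718), (0.11151823401451111, 0.12688195705413818), 15.992403030395508)
blue ((0.4330766201019287, -0.020101502537727356), (0.13470415771007538, 0.10953368991613388), 88.17578125)
tcp [ 0.4751 -0.2057  0.1621]
[ 252  218   46   38 1366]
z pct [0.0789 0.0809 0.0819 0.0845 0.1081 0.1154 0.1176 0.1235] exp und 0.0798
all ((0.4758417010307312, -0.20715853571891785), (0.09267422556877136, 0.08216903358697891), 72.49440002441406)
x [-0.041  -0.0403 -0.0401 -0.0395  0.0385  0.0398  0.0405  0.0416]
y [-0.0465 -0.0437 -0.0431 -0.0426  0.043   0.0439  0.0444  0.0457]
```

Run:
```python
from h import *
for k in('0','8'):
    c=cloud('top',np.load(f'top{k}.npz')['d'])
    m=(c[...,2]>.052)&(c[...,2]<.068)&(np.hypot(c[...,0]-.527,c[...,1]-.273)<.1);print(k,cv2.minAreaRect(c[m][:,:2].astype(np.float32)))
print(arm.hand_in())
```

```text
0 ((0.5273815989494324, 0.27366212010383606), (0.10801328718662262, 0.13217465579509735), 16.138845443725586)
8 ((0.5273638963699341, 0.27456364035606384), (0.10882893949747086, 0.13506147265434265), 16.254283905029297)
the job is handed in; nothing more can be done
None
```

I swung the leaning handle upright between loosely closed fingers and gripped the bar. I then lifted the rack straight out, carried it level about 4 cm above the bottle cap, and stopped it over the green dish. I handed the job in at about 14.7 s of the 50 s allowed; no verdict came back.

**Last checks on the rack:**
- **Height:** its underside is at about 0.080 m, 2 cm over the rim.
- **Centring:** it is within about 1 mm of the dish centre.
- **Yaw:** it is square to the dish within about 0.5°.
- **Level:** the bottom edge is level along its x within measuring noise.
- **Load:** the wrist reads about 3 N, which matches the rack's weight.

**Last checks on the rest:**
- **White and green dishes:** both are where they started, within about 1 mm.
- **White dish, one disagreement:** the last side-view measurement put it about 2 mm off. The top view does not show that (about 1 mm, the same yaw within 0.1°), and the rack no longer hides part of the dish from the side, so I take it as measurement error.
- **Blue dish:** its position is unchanged within 1 mm. Its angle reads 0.8° different in the side view, and I did not check that against the top view.
- **Bottle, slide case and tin:** I checked these only by eye in the final pictures, and they look undisturbed.

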